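# Close the service holder round the meter

## Task

The yellow meter lies in the service holder, whose movable jaw still stands one hole too wide. Twist the black wing knob on the jaw clockwise to its stop and let it spring back, so that the orange pad is drawn into the jaw; then pull up the red plunger knob, slide the jaw to the next hole towards the meter without squeezing the meter, and let the pin drop fully home. Finish holding: keep the red knob held, pin fully home, while I tighten the clamp screw; leave the other things on the bench where they are.

Things in the scene. Friction and masses are not known exactly. Their poses are not given: they have to be found in the camera images.
- holder: Service holder: grey steel base 120 x 356 mm, 14 mm high, fixed. Origin under its middle on the bench, z up. Its y axis is the slide axis, -y the closing direction. Fixed jaw face at y -145 mm; ladder rail at x 0, y -74 to +174 mm, top z 28 mm, holes every 30 mm. The movable jaw on it has a crossbar 106 mm wide and behind that a block 56 mm wide, top at z 46 mm.
- meter: Yellow pocket meter lying face down, 111 x 64 x 28 mm, loose, between the jaws; origin at the centre of its underside, 16 mm above the bench; its 64 mm width lies along the slide axis. With the jaw at the next hole the jaw faces stand 70 mm apart; with the pad out only 60 mm, so the meter would be squeezed.
- wing_grip (a point): Point on the wing knob's axis at the height to grip, 74 mm above the bench; 82 mm from the red knob, on the meter's side. The wing is a black upright bar 42 mm long, 12 mm thick, 50 to 82 mm above the bench, on a disc 32 mm across (top 51 mm). z up, x along the wing, y across its 12 mm; it turns with the knob and moves with the jaw.
- pad_knob (a joint): Turn of the wing knob, rad: 0 at rest, 1.2 at the stop, growing clockwise seen from above. A spring brings it back to 0 when let go (0.04 N m at rest, 0.08 N m at the stop; turning it also takes up to 0.06 N m to draw the pad). At rest the wing stands 0.6 rad anticlockwise of the slide axis, at the stop 0.6 rad clockwise of it.
- pad (a joint): How far the orange pad is drawn back into the jaw, m: 0 = stands 10 mm out of the jaw face, 0.0097 = drawn in by a full turn of the wing knob. It goes with the knob and then stays, held by 7 N of friction, where it is when the knob springs back.
- lock_grip (a point): Point on the axis of the red plunger knob at the height to grip: 72 mm above the bench with the pin home, rising as it is pulled. The knob is round, 25 mm across from 65 to 78 mm above the bench, 17 mm below that, underside at 57 mm, over a steel collar 18 mm across (top at 56 mm). It rides on the movable jaw.
- lock_pin (a joint): How far the lock pin is pulled up, m: 0 = fully home in a hole, 0.011 = tip clear of the rail (it rests there between holes), 0.016 = upper stop. A spring pushes it down with 4.5 N at 0 to 8.5 N at the stop. The pin is 8 mm thick with a round tip, the holes 10 mm: it finds a hole when let down within about 3 mm of it.
- jaw_slide (a joint): Slide of the movable jaw, m: 0 = the hole it starts in, 0.030 = the next hole towards the meter (-y of the holder), 30 mm pitch. Friction about 2 N. At 0.030 about 3 to 5 mm remain between the jaw and the meter.
- next_hole (a point): Mouth of the next hole, on top of the rail, 28 mm above the bench: the pin's axis must come here.
- driver: Red screwdriver, 148 mm long, 19 mm thick, a loose bystander; origin at its underside. Not to be moved.
- screw_dish: Tin cap used as a dish, 60 mm across, 12 mm high, a loose bystander; origin at its underside. Not to be moved.
- driver2: Black screwdriver, 163 mm long, 16 mm thick, a loose bystander; origin at its underside. Not to be moved.
- spool: Spool of solder, lying, 56 mm across, 30 mm high, a loose bystander; origin at its underside. Not to be moved.
- mug: Orange mug, 81 mm across, 101 mm high, a loose bystander; origin at its underside. Not to be moved.
- cell: Battery cell, 51 mm long, 14 mm thick, a loose bystander; origin at its underside. Not to be moved.
- tape: Roll of masking tape, 100 mm across, 25 mm high, a loose bystander; origin at its underside. Not to be moved.
There are look-alikes about, which are no part of the job. Of the things that look like the meter, the larger one is meant.

How it is judged:
By the outcome, as a careful person would: the job done as asked, in the order asked, and still so for the second after the job is handed in, while the arm keeps its last pose, push and grip.
It also fails if it takes over 51 s, if anything falls off the work surface, if the arm or the gripper's body presses on something with over 40 N, if the wrist force passes 120 N, or if a joint passes its speed limit or range.

## Robot

A 6-joint arm with a two-finger parallel gripper is mounted at the origin on a cart in front of the work surface, level with it; the furniture and walls round the work are solid. World frame = base frame: x ahead of the robot, y to its left, z up, the work surface at z = 0. Lengths are in m, angles in rad, forces in N, time in s.
With the tool pointing down it reaches from about 0.35 to 0.975 m from the base axis. Payload 4.9 kg.
Tool frame: the origin (TCP) lies at the very end of the fingers, on their centre line; the grasp point (between the pads) lies 19 mm behind it (env.tcp_to_grasp is the distance from the TCP to the grasp point, in m); z points along the fingers, y is the line along which they close (so a half turn about z gives the same grasp; the last joint's range is limited). The gripper opens to 85 mm and grips with 20 to 120 N. Pads are 22 mm wide; open, the fingers measure 114 mm over their backs; the gripper's body (76 mm by 85 mm) begins 54 mm behind the grasp point. The pads swing forward as they close: fully open they stand 13 mm farther back than shut.
Start: joints at [-1.292, 0.053, 1.613, -0, 1.476, -0.119], TCP at [0.242, -0.576, 0.231] pointing down, gripper open.
Joint ranges: [-3.01, 3.01], [-1.01, 2.22], [0.06, 2.58], [-1.02, 4.17], [0.09, 2.62], [-3.14, 3.14]. Speed limits (rad/s): [2.57, 2.57, 3.14, 3.14, 3.14, 3.14].

## Interface

Orientations are given as a unit quaternion [w, x, y, z].
In Python, from bench import env gives the robot as it stands.
- The arm moves only by the tool drive_tool, never from a script. Its argument "commands" is a list that holds one entry, the list of rows, each a list of 5 numbers: the closure, from 0 (fully open) to 1 (shut), then the shift along the tool's x, y, z in cm, then the turn about the tool's z in degrees. A call has exactly 10 rows; each row shifts and turns the commanded pose from where the row before left it, along the tool's axes as they then stand; what a row does not reach is not made up. A row lasts 1/12 s, in which the tool goes at most 41.7 mm and 7.16 degrees, less where a joint would pass 70% of its speed; a pose out of reach is approached as far as the arm can. A call is refused whole if a number of a shift passes 4.17 or a number of a turn 7.16, either way. A call with a gripper value outside its range is refused whole. The fingers move at their own pace and stop on an object; "newtons" is the grip in N (left out, the last holds). Time passes only in rows, so rows that do not move let the fingers close, or fill a call up. It gives the time, the measured TCP pose, the force, the opening and the grip force at its end, in the units of the state.
- env.get_state(): the state, without advancing time (a new reading comes with each control period).
- env.read_camera(name): name is "scene" or "side" or "wrist"; returns the picture (400x640x3 uint8, red, green, blue); there is no depth.
- env.camera_info(name): a dict with "K" (3x3 intrinsics, pixels), "world_to_cam" (4x4, takes a point from world to camera coordinates). Camera axes: x right, y down, z forward; pixel columns grow to the right and rows downward; lengths in m; the calibration is good to about 2 mm. The wrist camera is an equidistant fisheye: a pixel r from the principal point sees the ray r / f radians off the axis. A picture is of the moment at which its call begins: read the wrist's pose just before it. camera_info takes no time and is no camera call; for the wrist camera it gives the pose at the moment of the call.
- env.job_done(): hands the job in; it is judged then, once.
The state is a dict: "time": time; "qpos": joint angles; "qd": joint speeds; "effort": joint torques, N m; "tool_pos": TCP position; "eef_rot": TCP orientation; "ft_force": force on the tool from outside, world axes, zero at the start; "wrist_torque": the same for the moment, N m; "width": finger opening in m; "grasp_force": force on a finger pad.
Only numpy, scipy, OpenCV 4.12 (cv2) and the standard library are available. Lean on these libraries where they do the work, as an engineer would, in place of code of your own. Each camera call takes 0.05 s, during which the arm holds its last target. There are 200 camera calls.

## Working session

There is one attempt and no reset: what is moved stays moved. The work goes in short steps, Python scripts to look and compute and a tool call to move; the robot and the scene stay as the last step left them, time stands still between calls to the robot, and variables do not carry over. Pictures are saved under pics/ and viewed, at most 10 in all, crops included, and the job is handed in when it is done.

Besides the shell and the picture viewer there is one more tool, called after "Call:" as name([rows], argument=value, ...), one row to a line, values as JSON. drive_tool: Moves the arm, as the interface text tells. Its arguments: {"type":"object","properties":{"commands":{"type":"array"},"newtons":{"type":"number"}},"required":["commands"]}

```bash
ls; mkdir -p pics
python3 - <<'E'
from bench import env
import cv2
for n in ["scene","side"]:
    cv2.imwrite(f"pics/{n}0.png",env.read_camera(n)[:,:,::-1])
    i=env.camera_info(n);print(n,i["K"],i["world_to_cam"])
s=env.get_state();print(s, env.tcp_to_grasp)
E
```

```text
pics
scene [[364.85876752   0.         323.50013748]
 [  0.         364.85876752 200.47518509]
 [  0.           0.           1.        ]] [[-0.97722708 -0.21217149 -0.00324006  0.43721663]
 [-0.17992247  0.83659507 -0.5174327   0.05694492]
 [ 0.11249509 -0.50506628 -0.85571777  1.44449824]
 [ 0.          0.          0.          1.        ]]
side [[413.78113051   0.         325.82007626]
 [  0.         413.78113051 200.86919135]
 [  0.           0.           1.        ]] [[-0.92237316 -0.38613985  0.01112489  0.4552102 ]
 [-0.23292733  0.53295814 -0.81344974  0.11378731]
 [ 0.30817627 -0.7528955  -0.58152881  1.16226604]
 [ 0.          0.          0.          1.        ]]
{'time': 0.1, 'qpos': array([-1.29201666e+00,  5.32844745e-02,  1.61414125e+00, -1.01106878e-05,
        1.47598671e+00, -1.18982420e-01]), 'qd': array([-0.00112156, -0.00204926, -0.00342472, -0.00064903,  0.00112885,
       -0.0007389 ]), 'effort': array([-3.00475676e-05, -3.94904137e+01, -3.71361136e+01, -1.59868187e-04,
        3.89423658e-03,  1.60485513e-05]), 'tool_pos': array([ 0.24195211, -0.57566726,  0.23019912]), 'eef_rot': array([-9.06586028e-04,  9.80287766e-01,  1.97572945e-01, -7.76378128e-05]), 'ft_force': array([-0.03242479,  0.18549748,  0.18404685]), 'wrist_torque': array([-0.01903471, -0.03523241, -0.0148091 ]), 'grasp_force': 0.0, 'width': 0.08538964932554986} 0.0187
```

View pics/scene0.png

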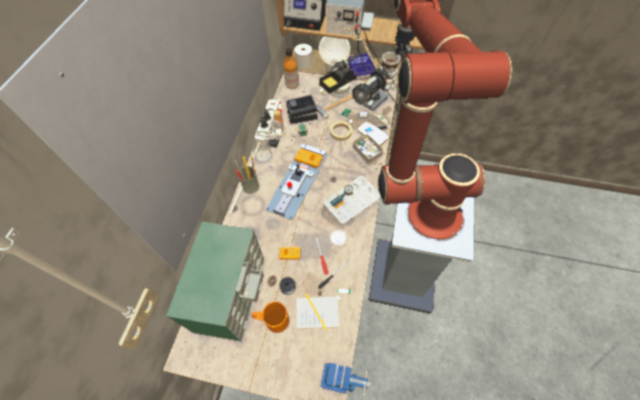

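View pics/side0.png

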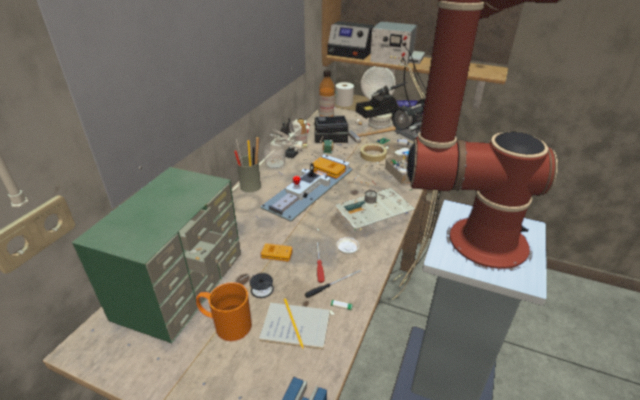

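The holder is at scene (298,180) and side (308,185), with the red knob at scene ~(290,184) and side ~(297,180). The meter is on the far side. I'll enlarge both.

Run:
```python
import cv2,numpy as np
a=cv2.imread("pics/scene0.png")[135:225,255:345]; b=cv2.imread("pics/side0.png")[145:225,255:360]
a=cv2.resize(a,None,fx=6,fy=6,interpolation=2);b=cv2.resize(b,None,fx=5,fy=5,interpolation=2)
cv2.imwrite("pics/c1.png",a[:540,:]);cv2.imwrite("pics/c2.png",b)
```

```text
(no output)
```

View pics/c1.png

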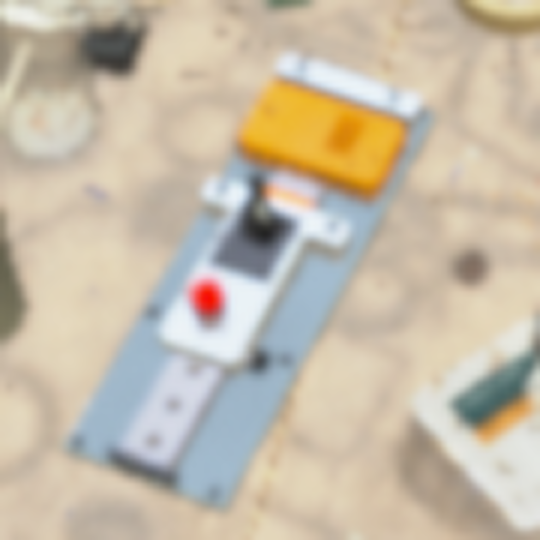

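View pics/c2.png

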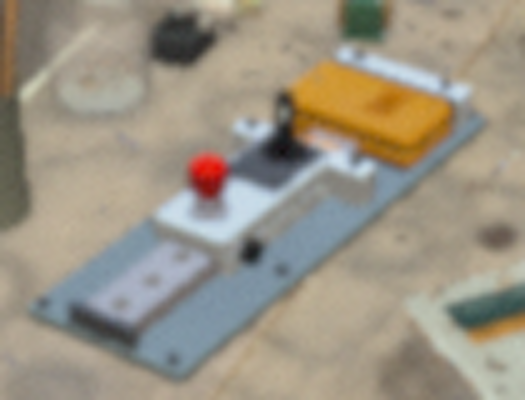

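```bash
cat > h.py <<'E'
import numpy as np
from bench import env
from scipy.optimize import least_squares
def proj(n,P,info=None):
    i=info or env.camera_info(n);p=i["world_to_cam"][:3,:3]@P+i["world_to_cam"][:3,3];K=i["K"]
    if n=="wrist":
        r=np.hypot(p[0],p[1]);t=np.arctan2(r,p[2]);return np.array([K[0,2]+K[0,0]*t*p[0]/r,K[1,2]+K[1,1]*t*p[1]/r])
    return (K@p/p[2])[:2]
def fit(obs,x0):
    infos=[o[3] if len(o)>3 else env.camera_info(o[0]) for o in obs]
    def W(v,h):
        c,s=np.cos(v[2]),np.sin(v[2]);y=h[1] if h[1] is not None else v[3]
        return np.array([v[0]+c*h[0]-s*y,v[1]+s*h[0]+c*y,h[2]])
    def res(v): return np.concatenate([proj(o[0],W(v,o[1]),i)-o[2] for o,i in zip(obs,infos)])
    r=least_squares(res,x0,loss="soft_l1");return r.x,res(r.x),W
E
python3 - <<'E'
from h import *
S=lambda u,v:np.array([255+u/6,135+v/6]);D=lambda u,v:np.array([255+u/5,145+v/5])
hs=[(.06,.178,.014),(-.06,.178,.014),(-.06,-.178,.014)]
k=(0,None,.072)
obs=[("scene",h,S(*p)) for h,p in zip(hs+[k],[(70,447),(228,507),(430,110),(207,298)])]
obs+=[("side",h,D(*p)) for h,p in zip(hs+[k],[(30,312),(182,378),(485,122),(208,174)])]
for yaw in(0,1.5,3,-1.5):
    x,r,W=fit(obs,[.5,0,yaw,.05])
    print(x,abs(r).max(),r.round(1))
v=x
print("knob",W(v,(0,v[3],.072)),"wing",W(v,(0,v[3]-.082,.074)))
E
```

```text
[ 0.56659836 -0.03735867 -0.17071584  0.06665298] 1.7554920055768264 [-1.6  0.8 -0.3  0.8  0.  -0.1 -0.   0.4 -0.5 -0.7  0.9 -0.5  0.4 -1.8
  0.7  0.2]
[ 0.56659836 -0.03735867 -0.17071587  0.06665299] 1.7554914401978863 [-1.6  0.8 -0.3  0.8  0.  -0.1 -0.   0.4 -0.5 -0.7  0.9 -0.5  0.4 -1.8
  0.7  0.2]
[ 0.56659836 -0.03735867  6.11246943  0.06665299] 1.7554913979156197 [-1.6  0.8 -0.3  0.8  0.  -0.1 -0.   0.4 -0.5 -0.7  0.9 -0.5  0.4 -1.8
  0.7  0.2]
[ 0.56659836 -0.03735867 -0.17071588  0.06665299] 1.7554913594474328 [-1.6  0.8 -0.3  0.8  0.  -0.1 -0.   0.4 -0.5 -0.7  0.9 -0.5  0.4 -1.8
  0.7  0.2]
knob [0.5779219  0.02832541 0.072     ] wing [ 0.56399109 -0.05248259  0.074     ]
```

Call:
drive_tool([
  [[0,2.5,-1.8,0,0],[0,2.5,-1.8,0,0],[0,2.5,-1.8,0,0],[0,2.5,-1.8,0,0],[0,2.5,-1.8,0,0],[0,2.5,-1.8,0,0],[0,2.5,-1.8,0,0],[0,2.5,-1.8,0,0],[0,2.5,-1.8,0,0],[0,2.5,-1.8,0,0]],
], newtons=40)

```text
time: 0.93
tool_pos: [0.4032, -0.3118, 0.2308]
eef_rot: [-0.0, 0.98, 0.197, -0.0]
ft_force: [0.9, 0.2, 0.2]
width: 0.0853
grasp_force: 0.0
```

Call:
drive_tool([
  [[0,2.5,-1.8,0,0],[0,2.5,-1.8,0,0],[0,2.5,-1.8,0,0],[0,2.5,-1.8,0,0],[0,2.5,-1.8,0,0],[0,2.5,-1.8,0,0],[0,2.5,-1.8,0,0],[0,2.5,-1.8,0,0],[0,2.5,-1.8,0,0],[0,2.5,-1.8,0,0]],
])

```text
time: 1.77
tool_pos: [0.5639, -0.049, 0.2307]
eef_rot: [-0.0, 0.98, 0.198, -0.0]
ft_force: [0.5, 0.0, 0.3]
width: 0.0853
grasp_force: 0.0
```

Call:
drive_tool([
  [[0,0,0,0,-7.1],[0,0,0,0,-7.1],[0,0,0,0,-7.1],[0,0,0,0,-7.1],[0,0,0,0,-7.1],[0,0,0,0,-7.1],[0,0,0,0,-7.1],[0,0,0,0,-7.1],[0,0,0,0,-7.1],[0,0,0,0,-7.1]],
])

```text
time: 2.6
tool_pos: [0.5632, -0.0505, 0.2306]
eef_rot: [-0.001, 0.681, 0.732, -0.0]
ft_force: [-0.7, -0.3, -0.6]
width: 0.0854
grasp_force: 0.0
```

Call:
drive_tool([
  [[0,0,0,0,-7],[0,0,0,0,-7],[0,0,0,0,-6.8],[0,0,0,0,0],[0,0,0,0,0],[0,0,0,0,0],[0,0,0,0,0],[0,0,0,0,0],[0,0,0,0,0],[0,0,0,0,0]],
])

```text
time: 3.43
tool_pos: [0.5636, -0.0506, 0.2313]
eef_rot: [0.0, 0.541, 0.841, 0.0]
ft_force: [-0.7, 0.4, -0.0]
width: 0.0857
grasp_force: 0.0
```

Run:
```python
from h import *
import cv2,pickle
i=env.camera_info("wrist");im=env.read_camera("wrist")
pickle.dump(i,open("w1.pkl","wb"));cv2.imwrite("pics/w1.png",im[:,:,::-1])
s=env.get_state();print(s["time"],s["tool_pos"],s["eef_rot"],s["qpos"],i["K"])
R=i["world_to_cam"];print("cam",-R[:3,:3].T@R[:3,3])
print(proj("wrist",np.array([.5779,.0283,.078]),i),proj("wrist",np.array([.564,-.0525,.082]),i))
```

```text
3.4833 [ 0.56362206 -0.05058053  0.23134928] [2.33310283e-05 5.40445984e-01 8.41378712e-01 1.76227095e-05] [-2.21010912e-01 -8.78156342e-02  1.75158230e+00  1.71850236e-05
  1.47777007e+00 -6.49874668e-01] [[309.70691629   0.         324.29168973]
 [  0.         309.70691629 200.73366804]
 [  0.           0.           1.        ]]
cam [0.53586967 0.00966322 0.37331349]
[372.74200927 118.8916031 ] [324.11083897 188.95813054]
```

View pics/w1.png

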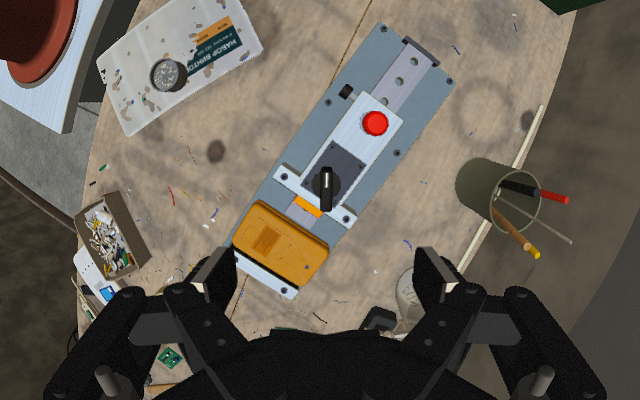

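The wrist view shows the red knob at (375,123) and the wing at (326,187), running vertically in the picture and so square to the fingers. I'll enlarge it to refine.

Run:
```python
import cv2
a=cv2.imread("pics/w1.png")[15:235,270:470]
cv2.imwrite("pics/w1c.png",cv2.resize(a,None,fx=2.7,fy=2.7,interpolation=2))
```

```text
(no output)
```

View pics/w1c.png

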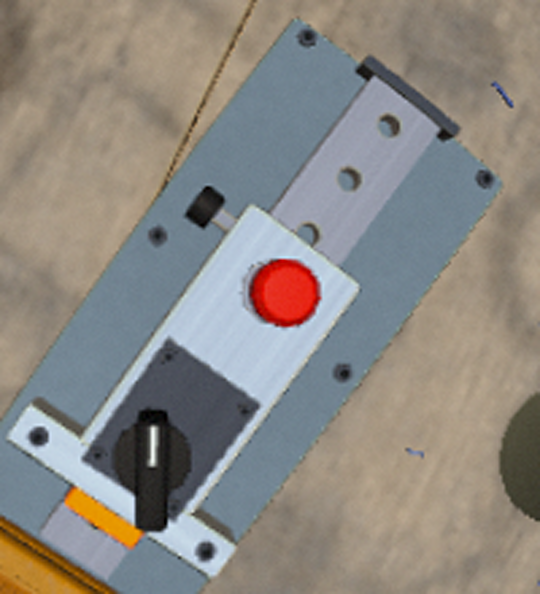

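Run:
```python
from h import *
import pickle
w=pickle.load(open("w1.pkl","rb"))
C=lambda u,v:np.array([270+u/2.7,15+v/2.7])
obs=[("wrist",h,C(*p),w) for h,p in [((.06,.178,.014),(503,182)),((-.06,.178,.014),(297,17)),((0,None,.078),(286,293))]]
x,r,W=fit(obs,[.5666,-.0374,-.1707,.0667]);print(x,r.round(1))
f=lambda v:np.concatenate([proj("wrist",np.array([v[0],v[1],.051]),w)-C(152,457)])
d=least_squares(f,[.564,-.0525]).x
f=lambda v:proj("wrist",np.array([v[0],v[1],.078]),w)-C(286,293)
k=least_squares(f,[.578,.028]).x
print("disc",d,"knob",k,"dist",np.linalg.norm(d-k),"axis deg",np.degrees(np.arctan2(*(k-d)[::-1])), "from fit",W(x,(0,x[3]-.082,0)))
for z,c in((.051,(0,0)),):
  a=W(x,(0,x[3]-.082,.082));dr=np.radians(np.degrees(x[2])+90+34.4)
  for sgn in(-1,1): print((proj("wrist",a+sgn*.021*np.array([np.cos(dr),np.sin(dr),0]),w)-[270,15])*2.7)
```

```text
[ 0.56953976 -0.0419364  -0.19102     0.06881973] [ 1.1  0.7 -1.  -0.8  0.   0. ]
disc [ 0.56697612 -0.05347185] knob [0.58257711 0.02563683] dist 0.080632342275523 axis deg 78.84387740652454 from fit [ 0.56703735 -0.05487693  0.        ]
[149.88594532 534.792043  ]
[152.24452858 421.27466845]
```

Call:
drive_tool([
  [[0,-0.4,0.15,0,1.2],[0,0,0,3.5,0],[0,0,0,3.5,0],[0,0,0,3.5,0],[0,0,0,3,0],[0,0,0,2,0],[0,0,0,1,0],[0,0,0,1,0],[0,0,0,0,0],[0,0,0,0,0]],
], newtons=25)

```text
time: 4.32
tool_pos: [0.5674, -0.0539, 0.0572]
eef_rot: [0.001, 0.549, 0.836, 0.0]
ft_force: [-0.0, -0.2, 0.8]
width: 0.0851
grasp_force: 0.0
```

Call:
drive_tool([
  [[0.5,0,0,0,0],[0.7,0,0,0,0],[0.8,0,0,0,0],[1,0,0,0,0],[1,0,0,0,0],[1,0,0,0,0],[1,0,0,0,0],[1,0,0,0,0],[1,0,0,0,0],[1,0,0,0,0]],
])

```text
time: 5.15
tool_pos: [0.5668, -0.0536, 0.0566]
eef_rot: [0.0, 0.549, 0.836, 0.0]
ft_force: [-0.4, 0.3, 4.2]
width: 0.0115
grasp_force: 29.7
```

Run:
```python
from h import *
s=env.get_state();print({k:s[k].round(4) if hasattr(s[k],'round') else s[k] for k in s})
```

```text
{'time': 5.15, 'qpos': array([-0.225 ,  0.0948,  1.8774, -0.    ,  1.1693, -0.6334]), 'qd': array([-0.0001,  0.0002,  0.0015, -0.0007,  0.0002,  0.0011]), 'effort': array([-1.50700e-01, -3.50183e+01, -3.14339e+01,  6.00000e-04,
       -2.99700e-01,  3.56000e-02]), 'tool_pos': array([ 0.5668, -0.0536,  0.0566]), 'eef_rot': array([1.000e-04, 5.490e-01, 8.358e-01, 0.000e+00]), 'ft_force': array([-0.3571,  0.261 ,  4.2428]), 'wrist_torque': array([0.0122, 0.1729, 0.0052]), 'grasp_force': 29.727011024951935, 'width': 0.011462520545690044}
```

Call:
drive_tool([
  [[1,0,0,0,7],[1,0,0,0,7],[1,0,0,0,7],[1,0,0,0,7],[1,0,0,0,7],[1,0,0,0,7],[1,0,0,0,7],[1,0,0,0,7],[1,0,0,0,7],[1,0,0,0,3]],
])

```text
time: 5.98
tool_pos: [0.567, -0.0537, 0.0566]
eef_rot: [0.0, 0.917, 0.4, 0.0]
ft_force: [0.9, -0.3, 1.9]
width: 0.0118
grasp_force: 29.7
```

Run:
```python
from h import *
s=env.get_state();print({k:s[k].round(4) if hasattr(s[k],'round') else s[k] for k in s});q=s["eef_rot"];print(2*np.degrees(np.arctan2(q[2],q[1])))
```

```text
{'time': 5.9833, 'qpos': array([-2.2500e-01,  9.4900e-02,  1.8772e+00, -2.0000e-04,  1.1686e+00,
        5.2310e-01]), 'qd': array([-9.000e-04, -1.100e-03, -0.000e+00,  2.000e-04, -1.200e-03,
        5.488e-01]), 'effort': array([-2.69800e-01, -3.53367e+01, -3.12267e+01,  6.02000e-02,
       -1.12000e-02,  9.41000e-02]), 'tool_pos': array([ 0.567 , -0.0537,  0.0566]), 'eef_rot': array([3.000e-04, 9.166e-01, 3.999e-01, 3.000e-04]), 'ft_force': array([ 0.8508, -0.2655,  1.8618]), 'wrist_torque': array([ 0.0045, -0.0072,  0.1871]), 'grasp_force': 29.747235774993896, 'width': 0.011781839528662266}
47.1406149790142
```

Now the last few degrees to the stop, watching the torque.

Call:
drive_tool([
  [[1,0,0,0,1],[1,0,0,0,1],[1,0,0,0,1],[1,0,0,0,1],[1,0,0,0,1],[1,0,0,0,0],[1,0,0,0,0],[1,0,0,0,0],[1,0,0,0,0],[1,0,0,0,0]],
])

```text
time: 6.82
tool_pos: [0.567, -0.0537, 0.0566]
eef_rot: [0.0, 0.932, 0.362, 0.0]
ft_force: [0.6, -0.7, 4.9]
width: 0.0113
grasp_force: 36.2
```

Run:
```python
from h import *
s=env.get_state();print(s["wrist_torque"],s["ft_force"]);q=s["eef_rot"];print(2*np.degrees(np.arctan2(q[2],q[1])))
```

```text
[-0.01958897 -0.22296671  0.74612447] [ 0.62920862 -0.65706657  4.86911723]
42.415212662152435
```

Call:
drive_tool([
  [[1,0,0,0,-2],[1,0,0,0,-2],[0,0,0,0,0],[0,0,0,0,0],[0,0,0,0,0],[0,0,0,0,0],[0,0,0,0,0],[0,0,0,-3,0],[0,0,0,-3,0],[0,0,0,-3,0]],
], newtons=40)

```text
time: 7.65
tool_pos: [0.5656, -0.0534, 0.1462]
eef_rot: [-0.001, 0.919, 0.394, -0.001]
ft_force: [1.0, -0.5, -0.3]
width: 0.0857
grasp_force: 0.0
```

Call:
drive_tool([
  [[0,0,0,0,-7],[0,0,0,0,-7],[0,0,0,0,-7],[0,0,0,0,-7],[0,0,0,0,-4.6],[0,2.1,0,0,0],[0,2,0,0,0],[0,2,0,0,0],[0,2,0,0,0],[0,0,0,0,0]],
])

```text
time: 8.48
tool_pos: [0.582, 0.0286, 0.146]
eef_rot: [-0.001, 0.771, 0.637, 0.0]
ft_force: [-0.2, -0.1, 0.5]
width: 0.0854
grasp_force: 0.0
```

Run:
```python
from h import *
import cv2,pickle
i=env.camera_info("wrist");im=env.read_camera("wrist")
pickle.dump(i,open("w2.pkl","wb"))
s=env.get_state();q=s["eef_rot"];print(s["time"],s["tool_pos"],2*np.degrees(np.arctan2(q[2],q[1])))
p=proj("wrist",np.array([.5826,.0263,.078]),i);print(p)
a=im[40:400,120:520,::-1];cv2.imwrite("pics/w2.png",cv2.resize(a,None,fx=1.6,fy=1.6,interpolation=2))
```

```text
8.5333 [0.58184277 0.02710855 0.14593103] 79.11163031969681
[325.53075438 215.41010215]
```

View pics/w2.png

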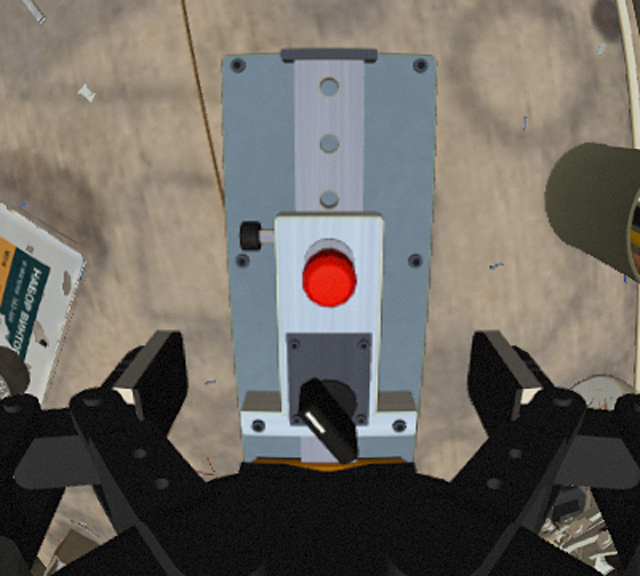

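The knob is at (329,278) in the crop. The wing is back at rest and no orange pad sticks out in front of the crossbar. I'll go down onto the red knob.

Call:
drive_tool([
  [[0,0,0.1,3,0],[0,0,0,3,0],[0,0,0,2,0],[0,0,0,1.2,0],[0,0,0,0,0],[0.4,0,0,0,0],[0.6,0,0,0,0],[1,0,0,0,0],[1,0,0,0,0],[1,0,0,0,0]],
], newtons=40)

```text
time: 9.37
tool_pos: [0.5835, 0.0257, 0.0557]
eef_rot: [0.0, 0.772, 0.636, 0.0]
ft_force: [-13.3, 2.4, 13.1]
width: 0.0256
grasp_force: 7.9
```

Call:
drive_tool([
  [[1,0,0,0,0],[1,0,0,0,0],[1,0,0,0,0],[1,0,0,0,0],[1,0,0,0,0],[1,0,0,0,0],[1,0,0,0,0],[1,0,0,0,0],[1,0,0,0,0],[1,0,0,0,0]],
])

```text
time: 10.2
tool_pos: [0.5825, 0.0259, 0.0559]
eef_rot: [-0.001, 0.772, 0.636, -0.001]
ft_force: [-6.8, 0.1, 8.8]
width: 0.0235
grasp_force: 39.1
```

Run:
```python
from h import *
s=env.get_state();q=s["eef_rot"];print(s["time"],s["tool_pos"],2*np.degrees(np.arctan2(q[2],q[1])),s["wrist_torque"])
```

```text
10.2 [0.58252067 0.02593691 0.05591664] 79.0123082196086 [0.10483576 1.07232367 0.0215493 ]
```

Call:
drive_tool([
  [[1,0,-0.1,0,0],[1,0,0,-0.3,0],[1,0,0,-0.3,0],[1,0,0,-0.3,0],[1,0,0,-0.3,0],[1,0,0,-0.3,0],[1,0,0,0,0],[1,0,0,0,0],[1,0,0,0,0],[1,0,0,0,0]],
])

```text
time: 11.03
tool_pos: [0.5821, 0.0259, 0.069]
eef_rot: [-0.0, 0.772, 0.636, 0.0]
ft_force: [5.0, 0.0, -8.8]
width: 0.0232
grasp_force: 39.6
```

Call:
drive_tool([
  [[1,-0.5,0,0,0],[1,-0.5,0,0,0],[1,-0.5,0,0,0],[1,-0.5,0,0,0],[1,-0.5,0,0,0],[1,-0.5,0,0,0],[1,0,0,0,0],[1,0,0,0,0],[1,0,0,0,0],[1,0,0,0,0]],
])

```text
time: 11.87
tool_pos: [0.5763, -0.004, 0.0693]
eef_rot: [0.0, 0.772, 0.636, -0.0]
ft_force: [3.5, -3.0, -7.8]
width: 0.0233
grasp_force: 39.6
```

Run:
```python
from h import *
import cv2
i=env.camera_info("wrist");im=env.read_camera("wrist")
s=env.get_state();q=s["eef_rot"];p=s["tool_pos"];print(s["time"],p,2*np.degrees(np.arctan2(q[2],q[1])),s["wrist_torque"],s["ft_force"],np.hypot(*(p[:2]-[.5821,.0259])))
a=im[40:400,120:520,::-1];cv2.imwrite("pics/w3.png",cv2.resize(a,None,fx=1.6,fy=1.6,interpolation=2))
```

```text
11.9167 [ 0.57631413 -0.00387613  0.06926961] 78.99349899682045 [-0.45110651 -0.69472074  0.02441302] [ 4.67238251 -3.09146604 -8.09051811] 0.030333053591684207
```

View pics/w3.png

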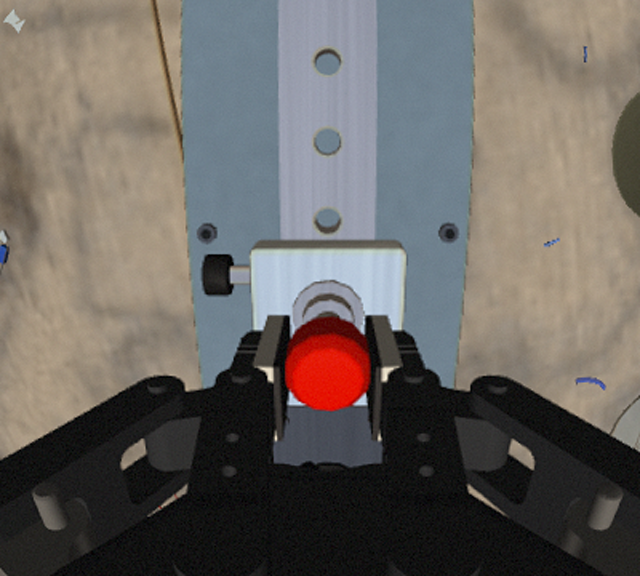

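The jaw has moved 30.3 mm with the knob still held. I'll let the pin down.

Call:
drive_tool([
  [[1,0,0,0.3,0],[1,0,0,0.3,0],[1,0,0,0.3,0],[1,0,0,0.2,0],[1,0,0,0.2,0],[1,0,0,0,0],[1,0,0,0,0],[1,0,0,0,0],[1,0,0,0,0],[1,0,0,0,0]],
])

```text
time: 12.75
tool_pos: [0.5764, -0.0035, 0.0565]
eef_rot: [0.0, 0.772, 0.636, 0.0]
ft_force: [2.4, -2.4, -5.2]
width: 0.0227
grasp_force: 39.9
```

Run:
```python
from h import *
s=env.get_state();p=s["tool_pos"];print(p,s["wrist_torque"],s["ft_force"],s["effort"])
```

```text
[ 0.57643672 -0.00353079  0.05645481] [-0.3564891  -0.39165494 -0.04914268] [ 2.4379783  -2.4439923  -5.24865967] [ 1.31761216e+00 -3.97607625e+01 -3.34624028e+01  4.76608481e-01
  7.71680083e-01  7.77592650e-04]
```

Call:
drive_tool([
  [[1,0,0,0.1,0],[1,0,0,0.1,0],[1,0,0,0.1,0],[1,0,0,0,0],[1,0,0,0,0],[1,0,0,0,0],[1,0,0,0,0],[1,0,0,0,0],[1,0,0,0,0],[1,0,0,0,0]],
])

```text
time: 13.58
tool_pos: [0.5768, -0.0034, 0.0559]
eef_rot: [-0.0, 0.772, 0.636, -0.0]
ft_force: [-5.1, 0.3, 9.2]
width: 0.023
grasp_force: 41.2
```

Run:
```python
from bench import env
import cv2
a=env.read_camera("side")[145:225,255:360,::-1];b=env.read_camera("scene")[135:215,255:345,::-1]
f=lambda x:cv2.resize(x,None,fx=4,fy=4,interpolation=2)
cv2.imwrite("pics/f.png",cv2.hconcat([f(a),f(b)]))
```

```text
(no output)
```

View pics/f.png

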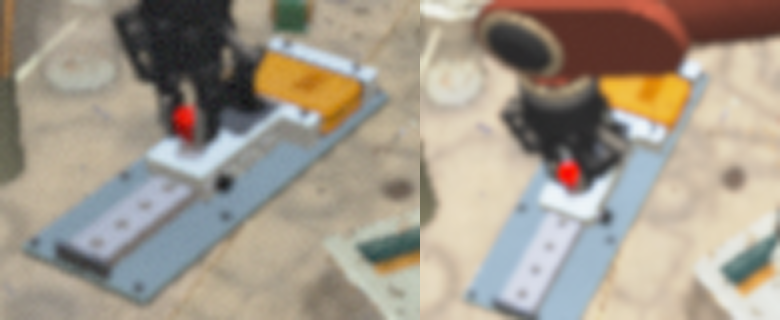

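The jaw is one hole nearer the meter, the meter lies undisturbed, and the red knob is held at its home height. I'll hand in the job.

```bash
python3 -c "
from bench import env
print(env.job_done())"
```

```text
the job is handed in; nothing more can be done
None
```

The job is handed in, at about 13.7 s of the 51 s: the pad is drawn in, the jaw is one hole closer to the meter, and the arm is holding the red knob with the pin home, judging by its height and the push-back force matching the first hole.

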